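# Wedge up the sagging serving deck to its height mark

## Task

The front of the hinged serving deck has sagged: pick up the long tapered wooden wedge, lay it flat on the counter with its thin end under the deck's front edge, and slide it in until the edge has risen snugly against the underside of the tongue of the height gauge - lightly pressing on it, no gap, but never forced hard against it. Let the wedge alone raise the deck (do not touch the deck or the gauge with the robot), leave the wedge there holding it up, and leave the other things on the counter where they are.

Things in the scene. Friction and masses are not known exactly. Their poses are not given: they have to be found in the camera images.
- wedge_mid (a point): Plain wooden wedge 180 mm long, 40 wide, 0.12 to 0.2 kg, flat underside. Point: half-way along, on the centre line, 21 mm above the underside; x points to the thin end, z up. Thickness 6 mm at the thin end (90 mm ahead), growing evenly to 42 mm at 40 mm behind the point (36 in 130 mm), then constant. Not to be confused with a parallel-sided offcut of the same wood, 130 x 40 x 24 mm.
- wedge_heel (a point): Centre of the wedge's square heel, half-way up: 65 mm behind the wedge's middle, 21 mm above its underside. The heel is 50 mm long, 40 mm wide, 42 mm high: grip it across its width.
- wedge_tip (a point): Middle of the lower edge of the wedge's thin end (90 mm ahead of the wedge's middle, on the underside).
- front (a point): Fixed point on the counter below the middle of the deck's front edge. x: level, square to the edge, in under the deck, the way the wedge goes; y along the edge. Two low feet stand under the deck 100 to 124 mm either side of the middle: put the wedge in within 60 mm of the middle, square to the edge.
- edge_top (a point): Middle of the top of the deck's front edge, a round bar 12 mm thick and 260 mm long; rises with the deck. Sagging, its top is about 28 mm and its underside 16 mm above the counter. By its weight the edge bears on the wedge with 2 to 4.5 N. Friction keeps the wedge in place when let go.
- deck (a joint): Hinge angle of the steel serving deck (260 mm wide, 250 deep, two black-knobbed lids on it, knobs 31 mm above the plate; hinged at its rear on a dark wood beam), rad: 0 sagging at rest, grows as the front edge rises, 0.08 level.
- gauge: Steel height gauge: its fixed post, 76 mm tall, stands 152 mm from the middle of the edge (to -y of point front). Origin at the post's foot. Clamped to the post is a tongue reaching in over the deck's front edge, 107 mm from its middle; the underside of its nub is the height mark. The tongue's height differs each time, mark 42 to 50 mm above the counter, and no pose tells it.
- edge_mark_end (a point): Top of the deck's front edge right under the mark, 107 mm from its middle; rises with the deck. Hard touch: each mm the wedge goes on after first touch adds about 6 N on the mark, and each of these makes the wedge about 1.5 N harder to push: stop by feel. Snug is 2 to 12 N on the mark; above 16 N the gauge is strained.
Mind the look-alikes: they are no part of the job. What is shaped like the gauge but green is not meant.

How it is judged:
By the outcome, as a careful person would: the job done as asked, in the order asked, and still so for the second after the job is handed in, with the robot touching nothing.
It also fails if it takes over 67 s, if anything falls off the work surface, if the arm or the gripper's body presses on something with over 40 N, if the wrist force passes 120 N, or if a joint passes its speed limit or range.

## Robot

A 6-joint arm with a two-finger parallel gripper is mounted at the origin on the work surface. World frame = base frame: x ahead of the robot, y to its left, z up, the work surface at z = 0. Lengths are in mm, angles in rad, forces in N, time in s.
With the tool pointing down it reaches from about 300 to 875 mm from the base axis. Payload 6.4 kg.
Tool frame: the origin (TCP) lies between the finger pads; the fingertips stand 11 mm ahead of it and the grasp point (between the pads) lies 8 mm behind it (tip_extent is the distance from the TCP to the fingertips, in mm); z points along the fingers, y is the direction in which the jaws open and shut (so a half turn about z gives the same grasp; the last joint's range is limited). The gripper opens to 85 mm and grips with 20 to 120 N. Pads are 22 mm wide; open, the fingers measure 114 mm over their backs; the gripper's body (76 mm by 85 mm) begins 54 mm behind the grasp point. The pads swing forward as they close: fully open they stand 13 mm farther back than shut.
Start: joints at [-1.429, 0.181, 1.607, -0, 1.354, -0.206], TCP at [195.994, -540.581, 242.288] pointing down, gripper open.
Joint ranges: [-2.99, 2.99], [-0.89, 2.07], [0.3, 2.58], [-1.14, 4.28], [0, 2.63], [-3.12, 3.12]. Speed limits (rad/s): [2.57, 2.57, 3.01, 3.14, 3.14, 3.14].

## Interface

Orientations are given as a rotation vector (axis times angle).
In Python, from plant import * gives the robot as it stands. The module is installed in compiled form; this text tells all that it offers.
- The arm moves only by the shell command python3 -m crank 'ROWS' [OPENING] [FORCE]. ROWS is JSON, one flat list of numbers, 4 for each row, row after row: the shift along the tool's x, y, z in cm, then the turn about the tool's z in degrees. A call has 1 to 12 rows; each row is the pose to reach, as a shift and turn from the pose commanded when the call began, along the tool's axes at that moment; what a row does not reach only later rows make up. A row lasts 1/12 s, in which the tool goes at most 41.7 mm and 7.16 degrees, less where a joint would pass 70% of its speed; a pose out of reach is approached as far as the arm can. A call with a gripper value outside its range is refused whole. OPENING is the opening in per cent of the stroke, from 0 (shut) to 100 (fully open), set as the call begins (- or left out, the last holds). The fingers move at their own pace and stop on an object; FORCE is the grip in N (left out, the last holds). Time passes only in rows, so rows that repeat a pose let the fingers close. It gives the time, the measured TCP pose, the force and the opening at its end, in the units of the state.
- get_state(): the state, without advancing time (a new reading comes with each control period).
- grab_frame(name): name is "scene" or "top" or "wrist"; returns the picture (384x512x3 uint8, red, green, blue); there is no depth.
- calibration(name): a dict with "intrinsics" (3x3 intrinsics, pixels), "distortion" ([k1, k2, p1, p2, k3] as OpenCV has them; the pictures are not rectified), "T" (4x4, takes a point from camera to world coordinates). Camera axes: x right, y down, z forward; pixel columns grow to the right and rows downward; lengths in mm; the calibration is good to about 2 mm. A picture is of the moment at which its call begins: read the wrist's pose just before it. calibration takes no time and is no camera call; for the wrist camera it gives the pose at the moment of the call.
- hand_in(): hands the job in, once; it reports no verdict.
Trained networks look in the newest picture that a camera, given by its name, has taken for a name from the list of things; names that differ only in an ending like _2 or _b are one class to them, and where a whole thing is asked for, a point or a joint stands for the part that bears it (a point fixed in the world has none). Each returns a list of dicts, best first, with "conf" (0 to 1); they miss things now and then, are a little off and sometimes report something else, mostly with a low value. They report only what shows in the picture. A call takes as long as a camera call. They do not tell look-alikes from the thing itself.
- find_in(camera, label): "xyz" ([x, y, z] in mm, in world coordinates, good to about 4 mm: the middle of the surface that is visible of it).
- pinpoint(camera, label): "xyz" ([x, y, z] in mm, in world coordinates, good to about 4 mm: a listed point, or the origin of a listed thing).
The state is a dict: "clock": time; "joints": joint angles; "dq": joint speeds; "tau": joint torques, N m; "eef_pos": TCP position; "tool_rot": TCP orientation; "wrist_force": force on the tool from outside, world axes, zero at the start; "torque": the same for the moment, N m; "opening": finger opening in mm.
Only numpy, scipy, OpenCV 4.12 (cv2) and the standard library are available. Lean on these libraries where they do the work, as an engineer would, in place of code of your own. Each camera call takes 0.05 s, during which the arm holds its last target. There are 200 camera calls.

## Working session

There is one attempt and no reset: what is moved stays moved. The work goes in short steps, Python scripts to look and compute and a shell command to move; the robot and the scene stay as the last step left them, time stands still between calls to the robot, and variables do not carry over. Pictures are saved under pics/ and viewed, about 8 in all and at most 12, crops included, and the job is handed in when it is done.

```bash
mkdir -p pics; python3 - <<'E'
from plant import *
import cv2,numpy as np
s=get_state();print({k:np.round(v,3).tolist() for k,v in s.items()})
for c in("scene","top"):
    im=grab_frame(c);cv2.imwrite(f"pics/{c}0.png",im[:,:,::-1])
    for l in("wedge_mid","wedge_heel","wedge_tip","front","edge_top","edge_mark_end","gauge"):
        print(c,l,[(np.round(d["xyz"]).tolist(),round(d["conf"],2)) for d in pinpoint(c,l)][:4])
a=cv2.imread("pics/top0.png");b=cv2.imread("pics/scene0.png")
print(np.round(calibration("top")["T"],2).tolist())
E
```

```text
{'clock': 0.0, 'joints': [-1.429, 0.182, 1.608, -0.0, 1.354, -0.206], 'dq': [-0.001, 0.001, 0.0, -0.0, -0.001, 0.001], 'tau': [0.0, -44.487, -35.134, -0.0, 0.009, 0.0], 'eef_pos': [195.901, -540.049, 241.389], 'tool_rot': [-3.093, -0.543, -0.0], 'wrist_force': [0.06, -0.163, 0.074], 'torque': [-0.035, -0.002, -0.012], 'opening': 85.541}
scene wedge_mid [([466.0, -232.0, 21.0], 0.82)]
scene wedge_heel [([443.0, -290.0, 19.0], 0.9)]
scene wedge_tip [([488.0, -144.0, -2.0], 0.58)]
scene front [([519.0, 155.0, -1.0], 0.71)]
scene edge_top [([514.0, 155.0, 27.0], 0.85)]
scene edge_mark_end [([621.0, 169.0, 26.0], 0.57)]
scene gauge [([669.0, 172.0, 0.0], 0.89), ([744.0, 43.0, -4.0], 0.84), ([810.0, 234.0, -5.0], 0.62)]
top wedge_mid [([461.0, -229.0, 23.0], 0.58)]
top wedge_heel [([442.0, -292.0, 22.0], 0.75)]
top wedge_tip [([489.0, -144.0, -6.0], 0.61)]
top front [([518.0, 155.0, 1.0], 0.64)]
top edge_top [([519.0, 158.0, 28.0], 0.83), ([441.0, -292.0, 22.0], 0.19)]
top edge_mark_end [([628.0, 172.0, 28.0], 0.69)]
top gauge [([808.0, 233.0, 4.0], 0.75), ([669.0, 173.0, 4.0], 0.68), ([745.0, 43.0, -0.0], 0.52)]
[[0.07, -0.97, 0.21, 330.02], [-1.0, -0.07, 0.02, 35.15], [-0.0, -0.21, -0.98, 1350.1], [0.0, 0.0, 0.0, 1.0]]
```

View pics/top0.png

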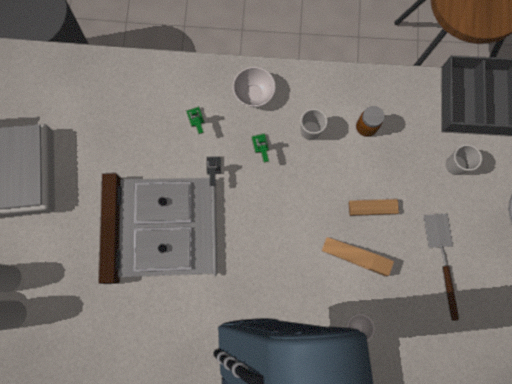

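View pics/scene0.png

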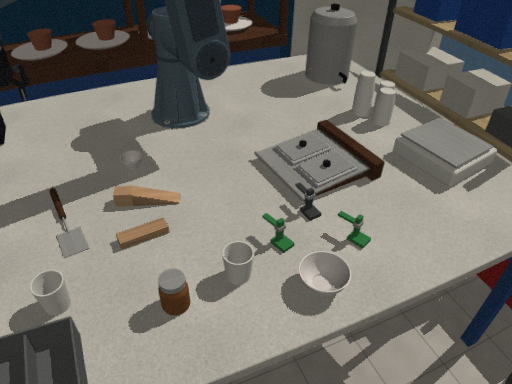

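The top view shows the deck at about (165,225), with its front edge at column ~215 and the gauge at (214,165). The wedge runs from its tip at (325,243) to its heel at (390,268), and the offcut is at (373,207). In the scene view the dark gauge is at (309,203) and the two green ones are look-alikes. Next I'll refine the edge direction and work out the first move.

```bash
cat > h.py <<'E'
from plant import *
import numpy as np, cv2
from scipy.spatial.transform import Rotation as R
def ray(cam,uv,z):
    c=calibration(cam);n=cv2.undistortPoints(np.array([[uv]],float),np.array(c["intrinsics"]),np.array(c["distortion"]))[0,0]
    T=np.array(c["T"]);d=T[:3,:3]@[n[0],n[1],1];o=T[:3,3];return o+d*(z-o[2])/d[2]
def plan(xyz,jaw):   # target TCP, world angle (deg) of tool y
    s=get_state();M=R.from_rotvec(s["tool_rot"]).as_matrix()
    d=M.T@(np.array(xyz)-s["eef_pos"])/10
    now=np.degrees(np.arctan2(M[1,1],M[0,1]));t=-((jaw-now+90)%180-90)
    print("shift cm",np.round(d,2),"turn",round(t,1),"y now",round(now,1))
E
python3 - <<'E'
from h import *
g=cv2.imread("pics/top0.png");c=cv2.resize(g[140:300,85:245],None,fx=4,fy=4,interpolation=cv2.INTER_CUBIC)
cv2.imwrite("pics/crop.png",c[:600])
gr=cv2.cvtColor(g,cv2.COLOR_BGR2GRAY).astype(float)
P=[]
for r in range(195,268,6): print(r,gr[r-1:r+2,206:224].mean(0).round().astype(int))
plan([442.5,-291,120],-17.4)
E
```

```text
195 [119 121 118 118 119 124 131 120  91  74  81  88  92  91  93  91  91  98]
201 [120 120 118 120 116 114 127 124 100  77  80  87  88  87  87  92  87  90]
207 [117 121 121 120 119 122 133 128 101  77  81  90  88  91  89  88  88  91]
213 [121 119 121 117 117 124 134 129 102  82  80  91  89  91  91  93  91  97]
219 [119 120 120 119 119 121 133 128 105  79  82  90  91  90  90  92  91  89]
225 [118 120 120 121 116 119 128 128 109  83  81  89  90  89  91  90  91  90]
231 [119 122 121 120 119 120 129 128 114  84  74  83  89  90  91  93  90  89]
237 [120 121 122 120 118 118 125 129 118  90  77  85  86  91  90  92  90  91]
243 [120 122 120 120 119 118 121 133 121  94  74  79  90  92  92  90  90  89]
249 [120 122 124 122 121 119 127 139 129  97  77  84  85  91  90  89  90  89]
255 [123 122 125 124 123 121 127 140 130  99  75  81  89  89  89  90  92  90]
261 [123 124 122 125 124 121 125 138 132 102  79  84  90  92  91  89  92  89]
267 [123 124 126 125 122 121 125 136 132 105  79  82  89  88  87  89  91  87]
shift cm [ 31.68 -15.06  12.23] turn -52.7 y now -70.1
```

View pics/crop.png

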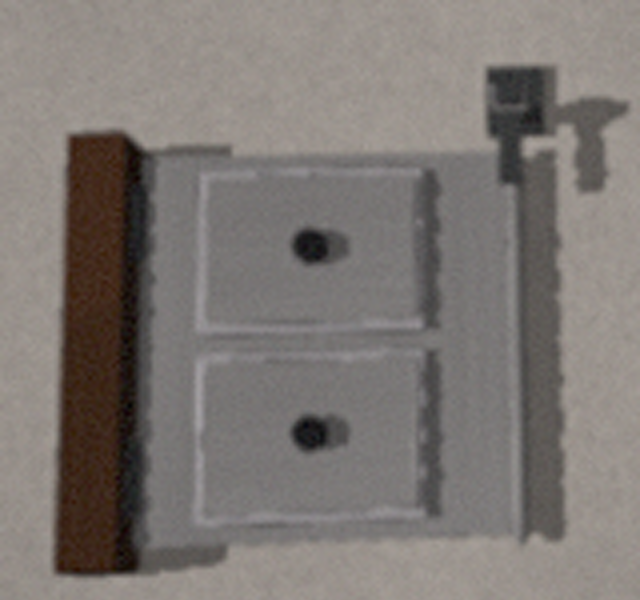

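The crop shows the front edge running from (214,178) to (215,275) in full-picture pixels. The gauge tongue covers the upper end of it. Moving above the wedge heel now.

```bash
python3 - <<'E'
from h import *
a=ray("top",(213.6,195),24);b=ray("top",(215.1,267),24)
print(a,b,"edge dir",np.degrees(np.arctan2(*(a-b)[1::-1])),"mid",ray("top",(214.3,226.5),24),
ray("top",(213.3,178),24),ray("top",(215.2,275),24))
E
python3 -m crank '[4,-1.9,0,-6, 8,-3.8,0,-12, 12,-5.7,2,-18, 16,-7.6,4,-24, 20,-9.5,6,-30, 24,-11.4,8,-36, 28,-13.3,10,-42, 31.7,-15.1,12,-48, 31.7,-15.1,12,-52.7, 31.7,-15.1,12,-52.7, 31.7,-15.1,12,-52.7, 31.7,-15.1,12,-52.7]' 100 40
python3 - <<'E'
from h import *
im=grab_frame("wrist");cv2.imwrite("pics/w1.png",im[:,:,::-1])
for c in("wrist","scene"):
  if c=="scene":grab_frame(c)
  for l in("wedge_mid","wedge_heel","wedge_tip"):
    print(c,l,[(np.round(d["xyz"],1).tolist(),round(d["conf"],2)) for d in pinpoint(c,l)][:3])
E
```

```text
[598.86810473 165.18618652  24.        ] [405.53504731 143.89083715  24.        ] edge dir 6.285705962128512 mid [512.7005815  155.60933962  24.        ] [646.40929865 170.23330173  24.        ] [384.84179009 141.77188666  24.        ]
clock: 1.8
eef_pos: [442.7, -290.7, 122.5]
tool_rot: [2.531, 1.861, -0.001]
wrist_force: [-0.2, -0.3, -0.1]
opening: 85.9
wrist wedge_mid [([460.0, -225.6, 18.9], 0.6)]
wrist wedge_heel [([439.3, -291.2, 21.2], 0.92)]
wrist wedge_tip [([488.4, -141.9, -1.0], 0.92)]
scene wedge_mid [([464.7, -229.4, 20.9], 0.86)]
scene wedge_heel [([444.2, -288.5, 18.6], 0.61)]
scene wedge_tip [([491.7, -139.8, -1.2], 0.74)]
```

View pics/w1.png

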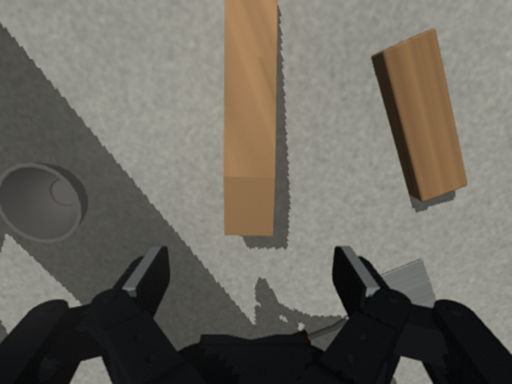

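The wrist picture shows the wedge parallel to the tool's x axis. Its heel spans columns 224–273, with the back edge at row 236. I'll check that in world coordinates and plan the descent.

```bash
python3 - <<'E'
from h import *
p=[ray("wrist",q,42) for q in((224,236),(273,236),(224,177),(278,177))]
M=R.from_rotvec(get_state()["tool_rot"]).as_matrix()
for q in p: print(np.round(q,1),np.round(M.T@(q-get_state()["eef_pos"]),1))
q=sum(p)/4;plan([q[0],q[1],15],-17.4)
E
```

```text
[ 413.1 -309.3   42. ] [-25.8 -22.4  80.7]
[ 452.  -321.6   42. ] [-25.8  18.3  80.7]
[ 429.7 -261.7   42. ] [ 24.6 -21.   80.7]
[ 469.7 -274.3   42. ] [24.6 21.  80.7]
shift cm [-0.06 -0.1  10.77] turn -0.1 y now -17.5
```

The heel centre is within 1 mm of the tool and its size checks out (50 x 41 mm). Descending and gripping.

```bash
python3 -m crank '[0,-0.1,3,0, 0,-0.1,6,0, 0,-0.1,8.5,0, 0,-0.1,10,0, 0,-0.1,10.7,0, 0,-0.1,10.7,0, 0,-0.1,10.7,0]' 
python3 -m crank '[0,0,0,0, 0,0,0,0, 0,0,0,0, 0,0,0,0, 0,0,0,0, 0,0,0,0, 0,0,0,0, 0,0,0,0, 0,0,-1,0, 0,0,-2.5,0, 0,0,-4,0, 0,0,-4,0]' 47 60
python3 - <<'E'
from h import *
im=grab_frame("wrist");cv2.imwrite("pics/w2.png",im[:,:,::-1])
print(get_state()["wrist_force"],get_state()["torque"])
a=np.radians(96.3);d=np.array([np.cos(a),np.sin(a)])
# heel centre 215 before edge: tip 60 mm short of it
for k in(215,):
  q=np.array([515,156])-k*d;print(q);plan([*q,56],6.3)
E
```

```text
clock: 2.78
eef_pos: [441.8, -290.7, 15.7]
tool_rot: [2.532, 1.86, 0.0]
wrist_force: [0.1, -0.0, 0.7]
opening: 85.4
clock: 3.78
eef_pos: [443.1, -291.8, 58.4]
tool_rot: [2.527, 1.858, 0.001]
wrist_force: [0.6, 0.1, -0.4]
opening: 40.4
[ 0.84399608 -0.22616776  0.58080593] [0.00796251 0.01900139 0.07719204]
[538.59287688 -57.70160542]
shift cm [25.16  2.18  0.08] turn -23.7 y now -17.4
```

View pics/w2.png

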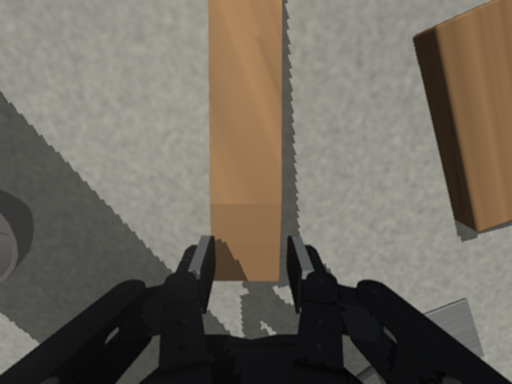

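```bash
python3 -m crank '[0,0,0,0, 0,0,0,0, 0,0,0,0]'
python3 - <<'E'
from h import *
for z in(42,82,84): print(z,np.linalg.norm(ray("wrist",(210,205),z)-ray("wrist",(282,205),z)))
s=get_state();print(s["wrist_force"],s["torque"])
plan([538.6,-57.7,56],6.3)
E
```

```text
clock: 4.08
eef_pos: [441.0, -289.7, 54.4]
tool_rot: [-2.53, -1.859, 0.0]
wrist_force: [0.2, -0.7, -0.8]
opening: 40.3
42 39.2059483130847
82 28.359136311762562
84 27.81679571169646
[ 0.23960381 -0.71708715 -0.82846734] [ 0.07896758  0.0194456  -0.04490578]
shift cm [25.06  2.38 -0.14] turn -23.7 y now -17.4
```

The wedge wasn't lifted: the heel measures 40 mm wide only if its top is still at z=42. I set the opening to 47%, which is the wedge's own width, so the jaws never squeezed it. I'll reopen, go down and grip properly.

```bash
python3 -m crank '[0,0,0,0, 0,0,0,0, 0,0,0,0, 0,0,0,0, 0,0,2,0, 0,0,4,0, 0,0,4,0, 0,0,4,0]' 100 60
python3 -m crank '[0,0,0,0, 0,0,0,0, 0,0,0,0, 0,0,0,0, 0,0,0,0, 0,0,0,0, 0,0,0,0, 0,0,0,0]' 20 60
python3 -m crank '[0,0,-1,0, 0,0,-2,0, 0,0,-3,0, 0,0,-3,0, 0,0,-3,0, 0,0,-3,0]'
python3 - <<'E'
from h import *
im=grab_frame("wrist");cv2.imwrite("pics/w3.png",im[:,:,::-1])
s=get_state();print(s["wrist_force"],s["torque"])
plan([538.6,-57.7,46],6.3)
E
```

```text
clock: 4.75
eef_pos: [440.8, -289.4, 14.5]
tool_rot: [-2.529, -1.859, 0.001]
wrist_force: [0.0, -0.3, 0.6]
opening: 85.6
clock: 5.42
eef_pos: [442.3, -291.1, 16.5]
tool_rot: [2.53, 1.859, 0.0]
wrist_force: [0.0, 0.5, 6.7]
opening: 39.3
clock: 5.92
eef_pos: [441.5, -290.2, 45.4]
tool_rot: [2.531, 1.86, 0.0]
wrist_force: [-0.9, 0.2, -1.0]
opening: 39.1
[ 0.83648236  0.70893242 -2.26700941] [-0.06946971  0.02635053 -0.04973635]
shift cm [25.08  2.35 -0.09] turn -23.7 y now -17.4
```

View pics/w3.png

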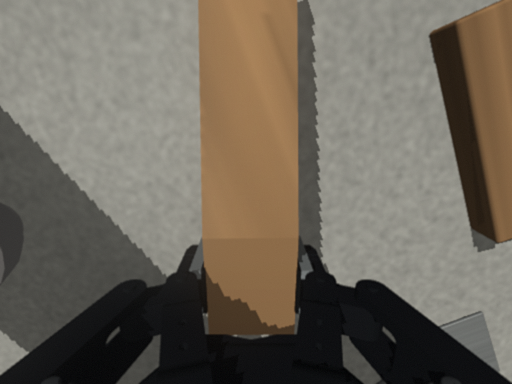

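The wedge now fills the jaws and is lifted clear, with its heel spanning columns 205–298 and its back edge at row 333. Carrying it to the front of the deck.

```bash
python3 -m crank '[1.5,0.1,0,-1.5, 4,0.4,0,-4, 7,0.7,0,-7, 10.5,1,0,-10, 14,1.3,0,-13.5, 17.5,1.6,0,-17, 20.5,1.9,0,-20, 23,2.1,0,-22, 24.5,2.3,0,-23.7, 25.1,2.3,0,-23.7, 25.1,2.3,0,-23.7, 25.1,2.3,0,-23.7]'
python3 - <<'E'
from h import *
for c in("top","scene"):
  im=grab_frame(c);cv2.imwrite(f"pics/{c}4.png",im[:,:,::-1])
  for l in("wedge_heel","wedge_mid","wedge_tip","edge_top"):
    print(c,l,[(np.round(d["xyz"],1).tolist(),round(d["conf"],2)) for d in pinpoint(c,l)][:2])
cv2.imwrite("pics/c4.png",cv2.resize(cv2.imread("pics/top4.png")[140:290,170:330],None,fx=4,fy=4))
plan([538.6,-57.7,15.5],6.3);print(get_state()["wrist_force"])
E
```

```text
clock: 6.97
eef_pos: [538.0, -57.8, 44.8]
tool_rot: [-2.095, -2.34, 0.001]
wrist_force: [0.0, -0.5, -2.1]
opening: 39.6
top wedge_heel [([538.4, -63.5, 51.0], 0.93)]
top wedge_mid [([532.5, 8.6, 51.3], 0.71)]
top wedge_tip [([520.1, 93.0, 24.0], 0.85)]
top edge_top [([517.4, 155.4, 27.2], 0.9)]
scene wedge_heel [([544.6, -55.7, 48.5], 0.9), ([530.2, 4.7, 54.3], 0.58)]
scene wedge_mid [([533.6, 3.8, 53.9], 0.68), ([520.0, 96.0, 26.9], 0.45)]
scene wedge_tip [([517.9, 97.4, 26.0], 0.59)]
scene edge_top [([516.1, 157.5, 28.0], 0.58)]
shift cm [0.02 0.02 2.98] turn -0.0 y now 6.3
[ 0.12724686  0.43338159 -1.41713344]
```

View pics/c4.png

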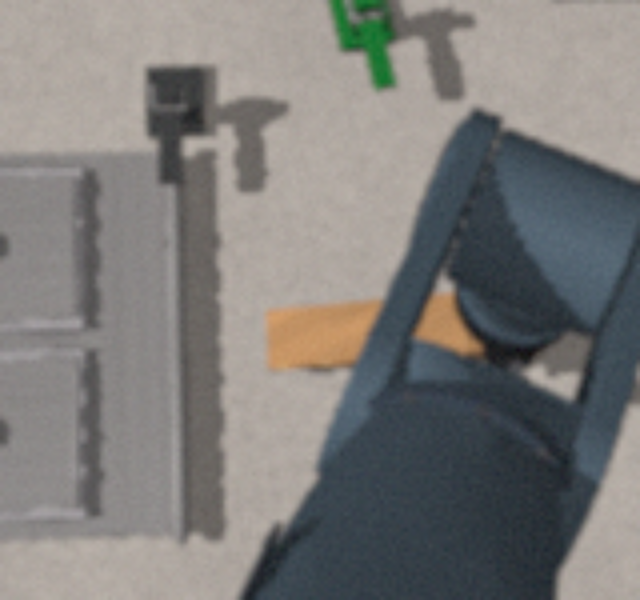

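The wedge is square to the edge and centred, with its tip about 60 mm short as planned. In the crop the tip is at (269,340) and the edge at column ~181. Lowering it to the counter.

```bash
python3 -m crank '[0,0,1,0, 0,0,2,0, 0,0,2.6,0, 0,0,2.8,0, 0,0,2.8,0, 0,0,2.8,0]'
python3 -m crank '[0,0,0.1,0, 0,0,0.1,0, 0,0,0.1,0]'
python3 -m crank '[0,0,0.1,0, 0,0,0.1,0, 0,0,0.1,0]'
python3 -m crank '[0,0,0,0, 0,0,0,0, 0,0,0,0]'
```

```text
clock: 7.97
eef_pos: [538.0, -57.4, 16.5]
tool_rot: [-2.095, -2.34, 0.001]
wrist_force: [-0.3, 0.9, -1.9]
opening: 39.7
clock: 8.22
eef_pos: [538.1, -57.4, 16.5]
tool_rot: [-2.094, -2.34, 0.001]
wrist_force: [-4.0, 0.9, 7.1]
opening: 39.5
clock: 8.47
eef_pos: [538.1, -57.4, 16.5]
tool_rot: [-2.094, -2.34, 0.001]
wrist_force: [-8.1, 1.6, 17.0]
opening: 39.4
clock: 8.72
eef_pos: [538.1, -57.4, 16.5]
tool_rot: [-2.094, -2.34, 0.001]
wrist_force: [-8.5, 1.8, 17.1]
opening: 39.7
```

The wedge is down, pressing with 17 N. I'll release it so it lies flat, rise 2 mm and regrip without preload.

```bash
python3 -m crank '[0,0,0,0, 0,0,-0.1,0, 0,0,-0.2,0, 0,0,-0.2,0]' 70
python3 -m crank '[0,0,0,0, 0,0,0,0, 0,0,0,0, 0,0,0,0, 0,0,0,0, 0,0,0,0, 0,0,0,0, 0,0,0,0]' 20 60
python3 -m crank '[0.5,0,0,0, 1.5,0,0,0, 3,0,0,0, 4.5,0,0,0, 5.5,0,0,0, 6,0,0,0, 6,0,0,0, 6,0,0,0]'
```

```text
clock: 9.05
eef_pos: [538.6, -57.6, 17.2]
tool_rot: [-2.095, -2.341, -0.0]
wrist_force: [0.6, 1.0, 0.4]
opening: 59.9
clock: 9.72
eef_pos: [538.7, -57.7, 17.3]
tool_rot: [2.095, 2.34, 0.0]
wrist_force: [1.3, -0.2, 1.0]
opening: 39.1
clock: 10.38
eef_pos: [531.7, 2.8, 17.3]
tool_rot: [-2.094, -2.341, -0.0]
wrist_force: [-0.4, 2.9, 3.3]
opening: 39.6
```

```bash
python3 -m crank '[1,0,0,0, 2,0,0,0, 3,0,0,0, 3,0,0,0, 3,0,0,0]'
python3 -m crank '[0.5,0,0,0, 1,0,0,0, 1.5,0,0,0, 2,0,0,0, 2,0,0,0, 2,0,0,0]'
python3 -m crank '[0.5,0,0,0, 1,0,0,0, 1.5,0,0,0, 2,0,0,0, 2,0,0,0, 2,0,0,0]'
python3 - <<'E'
from h import *
M=R.from_rotvec(get_state()["tool_rot"]).as_matrix();print(M.T@get_state()["wrist_force"])
for c in("top","scene"):
  im=grab_frame(c);cv2.imwrite(f"pics/{c}5.png",im[:,:,::-1])
  for l in("wedge_tip","wedge_heel","edge_top","edge_mark_end"):
    print(c,l,[(np.round(d["xyz"],1).tolist(),round(d["conf"],2)) for d in pinpoint(c,l)][:2])
cv2.imwrite("pics/c5.png",cv2.resize(cv2.imread("pics/scene5.png")[115:235,225:385],None,fx=5,fy=5))
E
```

```text
clock: 10.8
eef_pos: [528.3, 33.0, 17.3]
tool_rot: [-2.094, -2.341, -0.001]
wrist_force: [-0.7, 2.1, 3.3]
opening: 39.2
clock: 11.3
eef_pos: [526.6, 51.4, 17.3]
tool_rot: [2.095, 2.34, -0.0]
wrist_force: [1.4, -3.0, 1.0]
opening: 39.1
clock: 11.8
eef_pos: [524.3, 71.4, 17.4]
tool_rot: [2.095, 2.34, -0.0]
wrist_force: [1.0, -2.6, 1.3]
opening: 39.4
[-2.69749452  0.67847872 -1.33500251]
top wedge_tip []
top wedge_heel [([520.7, 68.2, 23.9], 0.44)]
top edge_top [([520.8, 156.6, 37.7], 0.65)]
top edge_mark_end [([625.6, 170.3, 36.4], 0.8)]
scene wedge_tip []
scene wedge_heel [([525.9, 73.7, 16.8], 0.6)]
scene edge_top [([512.9, 156.8, 38.7], 0.75), ([519.5, 138.4, 22.5], 0.18)]
scene edge_mark_end [([626.8, 168.8, 35.6], 0.93)]
```

View pics/c5.png

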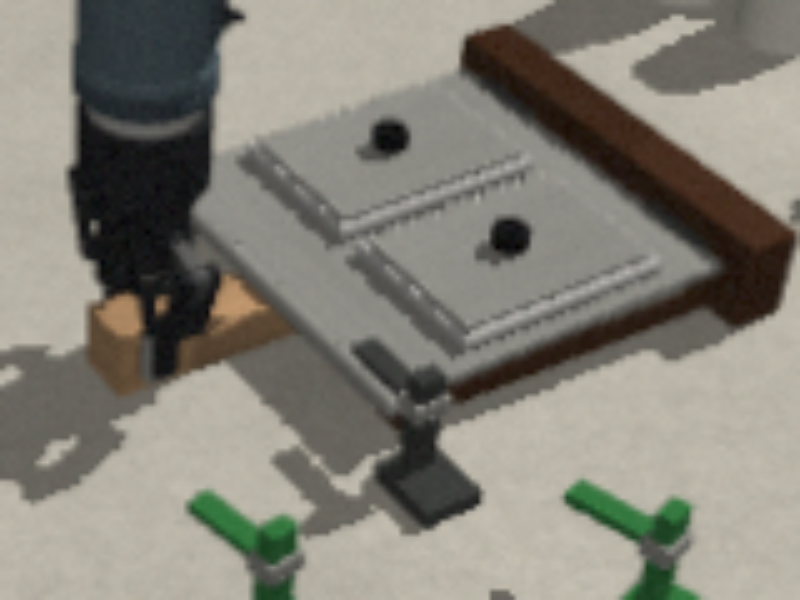

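The deck is being lifted by the wedge alone: the edge top reads ~37.5 mm, matching 70 mm of insertion. The tongue is still above the edge, around (380,360) in the crop. From here I'll take small steps, stopping on any rise in averaged push force.

```bash
cat > chk.py <<'E'
import sys
from h import *
f=[];p=[]
for i in range(5):
    s=get_state();M=R.from_rotvec(s["tool_rot"]).as_matrix();f.append(-M.T@s["wrist_force"]);p.append(s["eef_pos"][1]);grab_frame("top")
m=np.mean(f,0);print("PUSH",np.round(m,2),"sd",np.round(np.std(f,0)[0],2),"y",round(np.mean(p),2))
sys.exit(m[0]>float(sys.argv[1]))
E
C="python3 chk.py"
python3 -m crank '[0.4,0,0,0, 0.8,0,0,0, 0.8,0,0,0, 0.8,0,0,0]' >/dev/null; $C 5 &&
python3 -m crank '[0.1,0,0,0, 0.2,0,0,0, 0.2,0,0,0, 0.2,0,0,0]' >/dev/null; $C 5 &&
python3 -m crank '[0.1,0,0,0, 0.2,0,0,0, 0.2,0,0,0, 0.2,0,0,0]' >/dev/null; $C 5
```

```text
PUSH [ 4.26 -0.55  2.44] sd 0.38 y 79.48
PUSH [ 5.09 -0.35  1.93] sd 0.32 y 79.48
PUSH [ 5.04 -0.31  2.79] sd 0.55 y 79.49False
True
True
```

```bash
sed -i 's/sys.exit(\(.*\))$/sys.exit(int(\1))/' chk.py; C="python3 chk.py"
python3 -m crank '[0.15,0,0,0, 0.3,0,0,0, 0.3,0,0,0, 0.3,0,0,0]' >/dev/null; $C 6.3 &&
python3 -m crank '[0.1,0,0,0, 0.2,0,0,0, 0.2,0,0,0, 0.2,0,0,0]' >/dev/null && $C 6.3 &&
python3 -m crank '[0.1,0,0,0, 0.2,0,0,0, 0.2,0,0,0, 0.2,0,0,0]' >/dev/null && $C 6.3 &&
python3 -m crank '[0.1,0,0,0, 0.1,0,0,0, 0.1,0,0,0]' >/dev/null && $C 6.3 &&
python3 -m crank '[0.1,0,0,0, 0.1,0,0,0, 0.1,0,0,0]' >/dev/null && $C 6.3 &&
python3 -m crank '[0.1,0,0,0, 0.1,0,0,0, 0.1,0,0,0]' >/dev/null && $C 6.3 &&
python3 -m crank '[0.1,0,0,0, 0.1,0,0,0, 0.1,0,0,0]' >/dev/null && $C 6.3
```

```text
PUSH [ 6.32 -0.23  2.64] sd 0.53 y 82.18
```

```bash
C="python3 chk.py"; $C 99
python3 -m crank '[0.1,0,0,0, 0.1,0,0,0, 0.1,0,0,0]' >/dev/null && $C 7.5
python3 - <<'E'
from h import *
for c in("top","scene"):
  im=grab_frame(c);cv2.imwrite(f"pics/{c}6.png",im[:,:,::-1])
  for l in("wedge_heel","edge_top","edge_mark_end"):
    print(c,l,[(np.round(d["xyz"],1).tolist(),round(d["conf"],2)) for d in pinpoint(c,l)][:2])
cv2.imwrite("pics/c6.png",cv2.resize(cv2.imread("pics/scene6.png")[170:225,280:350],None,fx=9,fy=9,interpolation=cv2.INTER_CUBIC))
s=get_state();print(s["torque"],s["wrist_force"],s["clock"])
E
```

```text
PUSH [ 6.32 -0.31  2.02] sd 0.36 y 82.18
PUSH [ 7.2  -0.2   2.23] sd 0.6 y 83.05
top wedge_heel [([522.6, 76.7, 24.6], 0.52)]
top edge_top [([520.7, 156.0, 38.2], 0.59)]
top edge_mark_end [([627.1, 170.2, 38.0], 0.6)]
scene wedge_heel [([528.0, 86.7, 20.8], 0.64)]
scene edge_top [([514.4, 156.4, 41.0], 0.98), ([526.1, 86.2, 20.2], 0.73)]
scene edge_mark_end [([624.4, 166.2, 41.0], 0.8)]
[-0.97443071  0.02961934 -0.02504335] [-0.09819443 -7.19814028  2.73852424] 15.1167
```

View pics/c6.png

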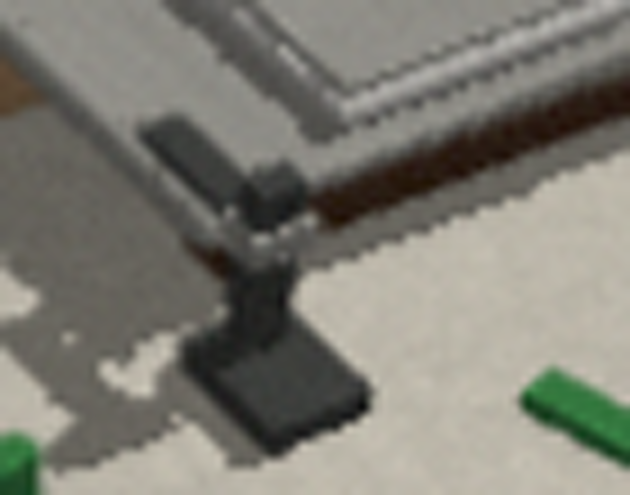

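The force trend is ambiguous, so I'll measure the edge height by aligning the deck's pixels across the scene pictures with one parameter, the hinge angle.

```bash
cat > ht.py <<'E'
from h import *
import sys
from scipy.optimize import minimize_scalar
c=calibration("scene");K=np.array(c["intrinsics"]);D=np.array(c["distortion"]);T=np.linalg.inv(np.array(c["T"]))
a=np.radians(96.3);d=np.array([np.cos(a),np.sin(a),0]);w=np.array([np.sin(a),-np.cos(a),0]);F=np.array([515,156,0])
U,V=np.meshgrid(np.arange(15,225,.7),np.arange(-40,125,.7))   # depth from edge, along edge towards gauge
def pix(th,u,v):
    r=250-u; P=F+d*(250-r*np.cos(.08-th))[...,None]+w*v[...,None]; P[...,2]=48-r*np.sin(.08-th)
    q=P.reshape(-1,3)@T[:3,:3].T+T[:3,3]
    return cv2.projectPoints(q,np.zeros(3),np.zeros(3),K,D)[0].reshape(u.shape+(2,)).astype(np.float32)
g=lambda n:cv2.GaussianBlur(cv2.imread(n,0).astype(np.float32),(0,0),.7)
def samp(im,th): p=pix(th,U,V);return cv2.remap(im,p[...,0],p[...,1],cv2.INTER_CUBIC)
A=samp(g("pics/scene0.png"),0)
for n in sys.argv[1:]:
    I=g(n);f=lambda t:np.abs(samp(I,t)-A).mean()
    ts=np.arange(-.01,.12,.004);t0=ts[np.argmin([f(t) for t in ts])]
    r=minimize_scalar(f,bounds=(t0-.006,t0+.006),method="bounded");print(n,"theta",round(r.x,4),"top z",round(48-250*np.sin(.08-r.x),2),round(r.fun,2))
E
python3 ht.py pics/scene0.png pics/scene4.png pics/scene5.png pics/scene6.png
```

```text
pics/scene0.png theta 0.0 top z 28.02 0.0
pics/scene4.png theta -0.0048 top z 26.83 8.07
pics/scene5.png theta 0.0334 top z 36.36 12.63
pics/scene6.png theta 0.0486 top z 40.15 13.22
```

```bash
sed -i 's/np.arange(-40,125,.7)/np.arange(20,125,.7)/; s/np.abs(samp(I,t)-A).mean()/np.minimum(np.abs(samp(I,t)-A),15).mean()/' ht.py
python3 ht.py pics/scene4.png pics/scene5.png pics/scene6.png
```

```text
pics/scene4.png theta -0.0053 top z 26.69 7.87
pics/scene5.png theta 0.0278 top z 34.95 11.26
pics/scene6.png theta 0.0422 top z 38.55 11.55
```

```bash
python3 - <<'E'
import cv2,numpy as np
g=[cv2.imread(f"pics/scene{i}.png",0).astype(np.float32) for i in(0,4,5,6)]
for n,(y0,y1,x0,x1) in dict(right=(60,200,380,512),bowls=(230,330,210,360),deck=(125,200,255,345)).items():
    for b in g[1:]:
        p,q=g[0][y0:y1,x0:x1],b[y0:y1,x0:x1];print(n,np.round(cv2.phaseCorrelate(p,q,cv2.createHanningWindow(p.shape[::-1],cv2.CV_32F)),3).tolist() if 0 else cv2.phaseCorrelate(p,q,cv2.createHanningWindow(p.shape[::-1],cv2.CV_32F)),round(float(np.abs(p-q).mean()),2))
E
```

```text
right ((0.48895139646944585, -0.04004295392292079), 0.9941139331079805) 7.97
right ((0.5057018402552274, -0.037178808709057876), 0.99033382164598) 9.59
right ((0.4975861481887307, -0.01686463800825777), 0.9971588229814184) 9.45
bowls ((0.016370436449946624, -0.012939039675522679), 0.9986327049255371) 3.94
bowls ((0.020329441163440265, -0.03511821280257976), 0.846306790415446) 26.26
bowls ((0.02495147040751533, -0.04941884829889176), 0.7385626021067302) 35.84
deck ((0.028084512960717234, 0.49048599518656033), 1.0177736887048792) 3.24
deck ((0.4435937509510026, -0.9728245308022565), 0.608789410909017) 20.54
deck ((-0.0031582763838287065, -1.7427039666401996), 0.48535965220133465) 27.06
```

```bash
python3 - <<'E'
s=open('ht.py').read()
s=s.replace('np.minimum(np.abs(samp(I,t)-A),15).mean()','-np.corrcoef((samp(I,t)-cv2.GaussianBlur(samp(I,t),(0,0),15)).ravel(),(A-cv2.GaussianBlur(A,(0,0),15)).ravel())[0,1]')
open('ht.py','w').write(s)
E
python3 ht.py pics/scene4.png pics/scene5.png pics/scene6.png
python3 -c "
import cv2
for i in (0,4,5,6):
  g=cv2.imread(f'pics/scene{i}.png',0);print(g[230:330,210:360].mean(),g[60:200,380:].mean(),g[340:,100:200].mean())"
```

```text
pics/scene4.png theta -0.0 top z 28.02 -1.0
pics/scene5.png theta 0.0352 top z 36.81 -0.88
pics/scene6.png theta 0.0518 top z 40.94 -0.86
144.8202 111.96071428571429 164.86477272727274
154.83986666666667 119.90795454545454 176.21386363636364
156.85066666666665 121.53474025974026 178.4575
156.6596 121.38890692640693 178.26363636363635
```

Edge height is about 40.5–41 mm, below the lowest possible mark (42), and the push slope of under 1 N/mm is less than a touch would give. Continuing in 1 mm steps.

```bash
C="python3 chk.py"; sed -i 's/range(5)/range(6)/' chk.py
python3 -m crank '[0.1,0,0,0, 0.1,0,0,0, 0.1,0,0,0, 0.1,0,0,0]' >/dev/null && $C 8.2 &&
python3 -m crank '[0.1,0,0,0, 0.1,0,0,0, 0.1,0,0,0, 0.1,0,0,0]' >/dev/null && $C 8.2 &&
python3 -m crank '[0.1,0,0,0, 0.1,0,0,0, 0.1,0,0,0, 0.1,0,0,0]' >/dev/null && $C 8.2 &&
python3 -m crank '[0.1,0,0,0, 0.1,0,0,0, 0.1,0,0,0, 0.1,0,0,0]' >/dev/null && $C 8.2
```

```text
PUSH [ 7.2  -0.15  2.29] sd 0.42 y 84.01
PUSH [ 7.11 -0.42  2.36] sd 0.65 y 85.0
PUSH [ 7.15 -0.06  2.65] sd 0.34 y 85.98
PUSH [ 7.5  -0.55  2.29] sd 0.4 y 86.98
```

The push has levelled off at 7.2 N, so the earlier rise was just friction building up. Continuing with a stop threshold of 8.0 N.

```bash
C="python3 chk.py 8.0"
s(){ :; }
python3 -m crank '[0.1,0,0,0, 0.1,0,0,0, 0.1,0,0,0, 0.1,0,0,0]' >/dev/null && $C &&
python3 -m crank '[0.1,0,0,0, 0.1,0,0,0, 0.1,0,0,0, 0.1,0,0,0]' >/dev/null && $C &&
python3 -m crank '[0.1,0,0,0, 0.1,0,0,0, 0.1,0,0,0, 0.1,0,0,0]' >/dev/null && $C &&
python3 -m crank '[0.1,0,0,0, 0.1,0,0,0, 0.1,0,0,0, 0.1,0,0,0]' >/dev/null && $C &&
python3 -m crank '[0.1,0,0,0, 0.1,0,0,0, 0.1,0,0,0, 0.1,0,0,0]' >/dev/null && $C &&
python3 -m crank '[0.1,0,0,0, 0.1,0,0,0, 0.1,0,0,0, 0.1,0,0,0]' >/dev/null && $C &&
python3 -m crank '[0.1,0,0,0, 0.1,0,0,0, 0.1,0,0,0, 0.1,0,0,0]' >/dev/null && $C &&
python3 -m crank '[0.1,0,0,0, 0.1,0,0,0, 0.1,0,0,0, 0.1,0,0,0]' >/dev/null && $C
python3 -c "from plant import *;print(get_state()['clock'])"
```

```text
PUSH [ 7.46 -0.04  2.41] sd 0.3 y 87.98
PUSH [ 7.31 -0.05  2.04] sd 0.56 y 88.97
PUSH [ 7.62 -0.24  1.92] sd 0.59 y 89.96
PUSH [ 7.49 -0.17  2.25] sd 0.37 y 90.95
PUSH [ 7.46 -0.18  1.86] sd 0.66 y 91.95
PUSH [7.83 0.19 2.21] sd 0.35 y 92.95
PUSH [ 7.23 -0.07  2.38] sd 0.47 y 93.93
PUSH [ 7.36 -0.07  2.1 ] sd 0.41 y 94.93
22.7167
```

Steady at about 7.45 N, so no touch yet. To save camera calls, I'll average readings from short hold moves instead.

```bash
cat > avg.py <<'E'
import sys,re,numpy as np
t=sys.stdin.read();n=lambda k:np.array([[float(v) for v in m.split(",")] for m in re.findall(k+r": \[(.*?)\]",t)])
p=-(n("wrist_force")[:,:2]@[-.11,.994]);print("PUSH",round(p.mean(),2),p.round(1).tolist(),"y",n("eef_pos")[-1,1],re.findall(r"clock: (\S+)",t)[-1])
sys.exit(int(p.mean()>float(sys.argv[1])))
E
S(){ :; }; A="python3 avg.py 8.2"
{ python3 -m crank '[0.1,0,0,0, 0.1,0,0,0, 0.1,0,0,0]';python3 -m crank '[0,0,0,0]';python3 -m crank '[0,0,0,0]';python3 -m crank '[0,0,0,0]';python3 -m crank '[0,0,0,0]'; } | $A &&
{ python3 -m crank '[0.1,0,0,0, 0.1,0,0,0, 0.1,0,0,0]';python3 -m crank '[0,0,0,0]';python3 -m crank '[0,0,0,0]';python3 -m crank '[0,0,0,0]';python3 -m crank '[0,0,0,0]'; } | $A &&
{ python3 -m crank '[0.1,0,0,0, 0.1,0,0,0, 0.1,0,0,0]';python3 -m crank '[0,0,0,0]';python3 -m crank '[0,0,0,0]';python3 -m crank '[0,0,0,0]';python3 -m crank '[0,0,0,0]'; } | $A &&
{ python3 -m crank '[0.1,0,0,0, 0.1,0,0,0, 0.1,0,0,0]';python3 -m crank '[0,0,0,0]';python3 -m crank '[0,0,0,0]';python3 -m crank '[0,0,0,0]';python3 -m crank '[0,0,0,0]'; } | $A &&
{ python3 -m crank '[0.1,0,0,0, 0.1,0,0,0, 0.1,0,0,0]';python3 -m crank '[0,0,0,0]';python3 -m crank '[0,0,0,0]';python3 -m crank '[0,0,0,0]';python3 -m crank '[0,0,0,0]'; } | $A &&
{ python3 -m crank '[0.1,0,0,0, 0.1,0,0,0, 0.1,0,0,0]';python3 -m crank '[0,0,0,0]';python3 -m crank '[0,0,0,0]';python3 -m crank '[0,0,0,0]';python3 -m crank '[0,0,0,0]'; } | $A &&
{ python3 -m crank '[0.1,0,0,0, 0.1,0,0,0, 0.1,0,0,0]';python3 -m crank '[0,0,0,0]';python3 -m crank '[0,0,0,0]';python3 -m crank '[0,0,0,0]';python3 -m crank '[0,0,0,0]'; } | $A &&
{ python3 -m crank '[0.1,0,0,0, 0.1,0,0,0, 0.1,0,0,0]';python3 -m crank '[0,0,0,0]';python3 -m crank '[0,0,0,0]';python3 -m crank '[0,0,0,0]';python3 -m crank '[0,0,0,0]'; } | $A
```

```text
PUSH 7.47 [7.3, 7.6, 6.9, 7.2, 8.4] y 95.9 23.3
PUSH 7.31 [7.9, 6.8, 6.9, 7.3, 7.6] y 96.9 23.88
PUSH 7.69 [8.3, 7.5, 7.7, 7.8, 7.2] y 97.9 24.47
PUSH 8.89 [8.8, 8.5, 8.8, 9.3, 9.0] y 98.6 25.05
```

Touch: the push rose 1.4 N in the last step. It's unclear whether the 1.5 N is per newton on the mark or per millimetre, so I'll take a 0.3 mm step to find out. That is safe either way.

```bash
A="python3 avg.py 99"
{ python3 -m crank '[0,0,0,0]';python3 -m crank '[0,0,0,0]';python3 -m crank '[0,0,0,0]';python3 -m crank '[0,0,0,0]';python3 -m crank '[0,0,0,0]'; } | $A
{ python3 -m crank '[0.03,0,0,0, 0.03,0,0,0, 0.03,0,0,0]';python3 -m crank '[0,0,0,0]';python3 -m crank '[0,0,0,0]';python3 -m crank '[0,0,0,0]';python3 -m crank '[0,0,0,0]'; } | $A
python3 -c "from plant import *;print(get_state()['eef_pos'],get_state()['clock'])"
```

```text
PUSH 8.87 [8.3, 9.0, 9.2, 9.1, 8.6] y 98.6 25.47
PUSH 10.07 [10.7, 9.7, 10.3, 9.9, 9.8] y 98.6 26.05
[521.26896131  98.64580868  17.32310181] 26.05
```

The slope is about 4 N per commanded mm and the wedge barely moved. So the rule is 1.5 N of push per newton on the mark, which is now at about 1.8 N. Aiming for ~6 N, which is a push of ~16 N.

```bash
A="python3 avg.py 14"
{ python3 -m crank '[0.04,0,0,0, 0.08,0,0,0, 0.08,0,0,0]';python3 -m crank '[0,0,0,0]';python3 -m crank '[0,0,0,0]';python3 -m crank '[0,0,0,0]'; } | $A
python3 -c "from plant import *;print(get_state()['eef_pos'],get_state()['wrist_force'])"
{ python3 -m crank '[0.03,0,0,0, 0.05,0,0,0, 0.05,0,0,0]';python3 -m crank '[0,0,0,0]';python3 -m crank '[0,0,0,0]';python3 -m crank '[0,0,0,0]'; } | $A
python3 -c "from plant import *;print(get_state()['eef_pos'],get_state()['wrist_force'])"
```

```text
PUSH 11.99 [11.6, 12.8, 11.8, 11.7] y 99.1 26.55
[521.23307455  99.08950068  17.31886281] [  1.00101942 -11.68612871   1.88860304]
PUSH 13.84 [13.5, 13.7, 14.0, 14.1] y 99.2 27.05
[521.22697716  99.24892226  17.31850175] [  1.48678257 -13.9984819    2.00455967]
```

The two estimates of the mark force are 4.3 N from the push and about 6 N from travel, both inside 2–12 N. One last 0.3 mm, then I'll unload the arm before opening so it doesn't spring forward.

```bash
A="python3 avg.py 99"
{ python3 -m crank '[0.03,0,0,0, 0.03,0,0,0, 0.03,0,0,0]';python3 -m crank '[0,0,0,0]';python3 -m crank '[0,0,0,0]';python3 -m crank '[0,0,0,0]'; } | $A
{ python3 -m crank '[-0.06,0,0,0, -0.12,0,0,0, -0.12,0,0,0]';python3 -m crank '[0,0,0,0]';python3 -m crank '[0,0,0,0]'; } | $A
python3 -c "from plant import *;print(get_state()['eef_pos'],get_state()['wrist_force'])"
```

```text
PUSH 14.17 [14.3, 13.8, 14.0, 14.6] y 99.4 27.55
PUSH 8.1 [7.7, 8.3, 8.3] y 99.4 27.97
[521.22036108  99.41679302  17.32920896] [ 0.03391849 -8.38839662  2.19538364]
```

```bash
A="python3 avg.py 99"
{ python3 -m crank '[-0.07,0,0,0, -0.14,0,0,0, -0.14,0,0,0]';python3 -m crank '[0,0,0,0]';python3 -m crank '[0,0,0,0]'; } | $A
python3 -c "from plant import *;print(get_state()['eef_pos'],get_state()['wrist_force'])"
python3 -m crank '[0,0,0,0, 0,0,0,0, 0,0,0,0, 0,0,0,0, 0,0,0,0]' 75
python3 -m crank '[0,0,-1,0, 0,0,-2,0, -1,0,-4,0, -3,0,-6,0, -6,0,-8,0, -9,0,-10,0, -12,0,-12,0, -15,0,-13,0, -18,0,-13,0, -18,0,-13,0, -18,0,-13,0]'
python3 - <<'E'
from h import *
for c in("scene","wrist","top"):
  im=grab_frame(c);cv2.imwrite(f"pics/{c}7.png",im[:,:,::-1])
  for l in("wedge_heel","edge_mark_end"): print(c,l,[(np.round(d["xyz"],1).tolist(),round(d["conf"],2)) for d in pinpoint(c,l)][:2])
cv2.imwrite("pics/c7.png",cv2.resize(cv2.imread("pics/scene7.png")[115:235,225:385],None,fx=5,fy=5))
E
python3 ht.py pics/scene7.png
```

```text
PUSH -0.72 [0.1, -1.1, -1.1] y 99.3 28.38
[521.17788904  99.32807508  17.32328931] [1.33467137 1.30782273 2.36247134]
clock: 28.8
eef_pos: [520.8, 98.8, 17.1]
tool_rot: [-2.095, -2.34, 0.001]
wrist_force: [-0.2, 0.1, -0.8]
opening: 64.2
clock: 29.72
eef_pos: [541.4, -81.7, 148.7]
tool_rot: [2.098, 2.336, 0.001]
wrist_force: [-0.3, 0.3, -0.6]
opening: 64.1
scene wedge_heel [([523.7, 103.1, 18.3], 0.78)]
scene edge_mark_end [([623.1, 168.6, 49.6], 0.83)]
wrist wedge_heel []
wrist edge_mark_end []
top wedge_heel [([518.7, 94.6, 22.0], 0.77)]
top edge_mark_end [([624.7, 170.4, 40.8], 0.67)]
pics/scene7.png theta 0.076 top z 46.99 -0.85
```

View pics/c7.png

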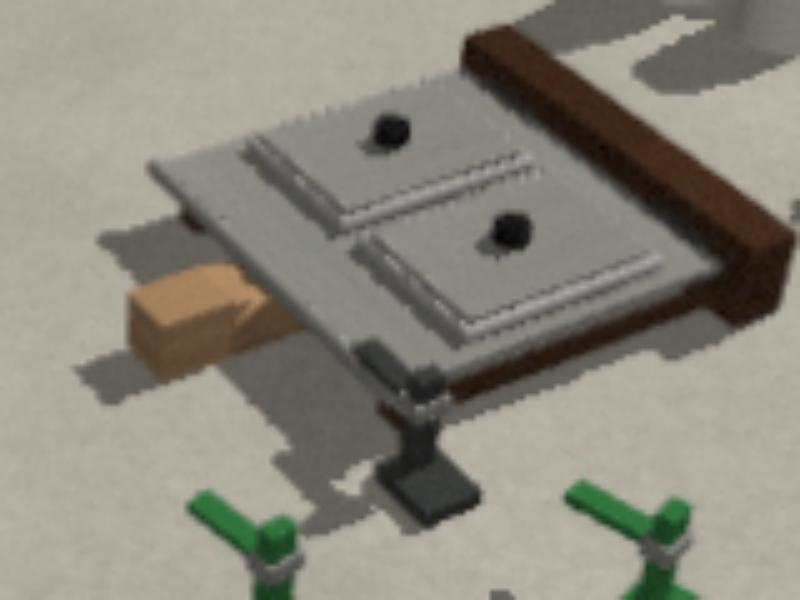

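The wedge stands flat and square under the edge, with its heel at (185,320) in the crop. The edge meets the tongue near (385,375), and the gauge and look-alikes haven't moved. Handing in.

```bash
python3 -c "
from plant import *
print(get_state()['clock']);print(hand_in())"
```

```text
30.1667
the job is handed in; nothing more can be done
None
```

The job is done and handed in at 30.2 s. The wedge lies flat under the deck's front edge, square to it and near the middle, and holds the edge up against the gauge tongue. No verdict came back.

**Snugness:** Sliding the wedge in took a steady 7.4 N of push until the edge touched the mark, and I stopped at about 14 N. That puts the force on the mark at about 4.5 N judged by the push, or 6–7 N judged by the travel since touch. Both are inside the 2–12 N range. I unloaded the arm before opening the gripper; by the measured pose the wedge shifted back at most about 0.1 mm.

**Last checks:** The final picture shows the wedge in place holding the deck up, with the gripper away and the gauge and nearby green look-alikes where they were.

**What failed or disagreed:**
- **Grip:** The first grip attempt lifted nothing, because I had set the jaws to the wedge's own width. I noticed from the picture and gripped it again.
- **Height readings:** After release they disagreed. Picture alignment gave an edge top of 47 mm, while the detector gave 49.6 mm from the scene camera and 40.8 mm from the top camera. I therefore relied on the force for the contact.
- **Mark force:** I had no direct reading of the force on the mark, and the gap is too small to see in the pictures.

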